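# Clear the stuck stopper from the clear dosing tube

### The job

A blue stopper is stuck in the clear dosing tube. Take the wooden push rod by its handle out of its marble holder, push the stopper down and out of the bottom of the clear tube into the tray under it, and leave the rod standing in that tube with its black collar down on the tube's rim, let go. Do not disturb the stacked cups.

Things in the scene. Friction and masses are not known exactly. Their poses are not given: they have to be found in the camera images.
- push_rod: Loose wooden rod, upright in a round white marble holder 90 mm tall, collar on its rim; lift it 80 mm to clear. Origin: centre of the underside of its black collar, z up. Collar 56 mm across, z 0 to 8 mm. Round handle 24 mm across, z 8 to 78 mm. Dowel below 16 mm across, flat end at z -80 mm. About 60 g.
- clear_stand: Fixed stand, clear upright tube over a black tray. Origin: tray's underside, on the tube axis. Tray 120 mm square, 18 mm high, 5 mm walls. Tube z 55 to 125 mm, bore 30 mm, open at both ends, top 12 mm flares to a 46 mm mouth, rim 52 mm. Posts at y +-57 mm, to z 95 mm. A like stand with an empty copper tube is not wanted; the stands and rod holder swap places between starts.
- stopper: Loose blue rubber stopper in the clear tube, 27 mm across, 25 mm tall, lower end tapered. Origin: its centre; z its axis. At the start upright, its top about 22 mm below the rim, held by small sprung nubs; pushing it down past them takes about 5 to 15 N, then it drops out. The rod with its collar on the rim reaches 10 mm out of the tube's bottom.
- upper_cup: Upper of two stacked white ceramic cups (74 mm across, stack 104 mm tall), a bystander. Origin: centre of this cup's underside, 46 mm above the shelf; z up. Other bystanders: a steel milk jug (105 mm tall) and a pale yellow scoop lying on the shelf.
There are look-alikes about, which are no part of the job. Of the things that look like the push_rod, the larger one is meant. Leave any turquoise look-alike of the clear_stand alone.

How it is judged:
By the outcome, as a careful person would: the job done as asked, in the order asked, and still so for the second after the job is handed in, with the robot touching nothing.
It also fails if it takes over 42 s, if anything falls off the work surface, if the arm or the gripper's body presses on something with over 40 N, if the wrist force passes 120 N, or if a joint passes its speed limit or range.

### The arm

A 6-joint arm with a two-finger parallel gripper is mounted at the origin on the work surface. World frame = base frame: x ahead of the robot, y to its left, z up, the work surface at z = 0. Lengths are in m, angles in rad, forces in N, time in s.
With the tool pointing down it reaches from about 0.35 to 0.85 m from the base axis. Payload 8.1 kg.
Tool frame: the origin (TCP) lies at the very end of the fingers, on their centre line; the grasp point (between the pads) lies 19 mm behind it (pinch_z is the distance from the TCP to the grasp point, in m); z points along the fingers, y is the direction in which the jaws open and shut (so a half turn about z gives the same grasp; the last joint's range is limited). The gripper opens to 93 mm and grips with 3 to 60 N. Pads are 15 mm wide; open, the fingers measure 128 mm over their backs; the gripper's body (75 mm by 188 mm) begins 65 mm behind the grasp point.
Start: joints at [-1.37, 0.13, 1.488, -0, 1.523, -0.085], TCP at [0.169, -0.576, 0.219] pointing down, gripper open.
Joint ranges: [-2.96, 2.96], [-0.89, 2.26], [0.02, 2.5], [-1.34, 4.48], [0, 2.73], [-2.66, 2.66]. Speed limits (rad/s): [2.39, 2.39, 2.79, 3.14, 3.14, 3.14].

### API

Orientations are given as a rotation vector (axis times angle).
In Python, from plant import * gives the robot as it stands.
- The arm moves only by the tool move_arm, never from a script. Its argument "series" is a list of rows, each a list of 7 numbers: the shift along the tool's x, y, z each as a share of 10 cm, from -1 to 1, then the turn, a rotation vector about the tool's x, y, z each as a share of 180 degrees, from -1 to 1, then the opening, from -1 (shut) to 1 (fully open). In form: [[dx, dy, dz, rx, ry, rz, jaw], ...]. A call has 1 to 8 rows; each row is the pose to reach, as a shift and turn from the pose commanded when the call began, along the tool's axes at that moment, turning the shorter way round; what a row does not reach only later rows make up. A row lasts 1/10 s, in which the tool goes at most 50 mm and 8.59 degrees, less where a joint would pass 70% of its speed; a pose out of reach is approached as far as the arm can. A call with a number of a shift or a turn outside -1 to 1 is refused whole. A call with a gripper value outside its range is refused whole. The fingers move at their own pace and stop on an object; "squeeze" is the grip in N (left out, the last holds). Time passes only in rows, so rows that repeat a pose let the fingers close. It gives the time, the measured TCP pose, the force and the opening at its end, in the units of the state.
- read_state(): the state, without advancing time (a new reading comes with each control period).
- read_camera(name): name is "scene" or "side" or "wrist"; returns a dict with "frame" (420x560x3 uint8, red, green, blue), "K" (3x3 intrinsics, pixels), "rvec" (rotation vector, rad) and "tvec" (3), from world to camera coordinates, as OpenCV has them. Camera axes: x right, y down, z forward; pixel columns grow to the right and rows downward; lengths in m; the calibration is good to about 2 mm. A picture is of the moment at which its call begins. There is no depth.
- close_job(): hands the job in, once; it reports no verdict.
The state is a dict: "t": time; "q": joint angles; "dq": joint speeds; "joint_torque": joint torques, N m; "tool_pos": TCP position; "orientation": TCP orientation; "force": force on the tool from outside, world axes, zero at the start; "wrist_torque": the same for the moment, N m; "opening": finger opening in m.
Only numpy, scipy, OpenCV 4.12 (cv2) and the standard library are available. Lean on these libraries where they do the work, as an engineer would, in place of code of your own. Each camera call takes 0.05 s, during which the arm holds its last target.

## Working session

There is one attempt and no reset: what is moved stays moved. The work goes in short steps, Python scripts to look and compute and a tool call to move; the robot and the scene stay as the last step left them, time stands still between calls to the robot, and variables do not carry over. Pictures are saved under pics/ and viewed, and the job is handed in when it is done.

Besides the shell and the picture viewer there is one more tool, called after "Emit:" as name([rows], argument=value, ...), one row to a line, values as JSON. move_arm: Moves the arm, as the interface text tells. Shift numbers are shares of 10 cm and turn numbers shares of 180 degrees, none past 1 either way. Its arguments: {"type":"object","properties":{"series":{"type":"array","items":{"type":"array","items":{"type":"number"}}},"squeeze":{"type":"number"}},"required":["series"]}

```bash
mkdir -p pics; ls
cat > h.py <<'E'
from plant import *
import numpy as np, cv2, pickle
def snap(n,tag):
    c=read_camera(n); cv2.imwrite(f'pics/{tag}.png',c['frame'][:,:,::-1]); pickle.dump({k:c[k] for k in c},open(f'pics/{tag}.pkl','wb')); return c
def load(tag): return pickle.load(open(f'pics/{tag}.pkl','rb'))
def proj(c,P):
    return cv2.projectPoints(np.array(P,float).reshape(-1,3),np.array(c['rvec'],float),np.array(c['tvec'],float),np.array(c['K'],float),None)[0].reshape(-1,2)
def ray(c,uv):
    R=cv2.Rodrigues(np.array(c['rvec'],float))[0]; o=-R.T@np.array(c['tvec'],float)
    d=R.T@np.linalg.inv(c['K'])@np.array([uv[0],uv[1],1.]); return o,d/np.linalg.norm(d)
def atz(c,uv,z):
    o,d=ray(c,uv); return o+d*(z-o[2])/d[2]
def tri(pairs):
    A=np.zeros((3,3));b=np.zeros(3)
    for c,uv in pairs:
        o,d=ray(c,uv);M=np.eye(3)-np.outer(d,d);A+=M;b+=M@o
    return np.linalg.solve(A,b)
E
python3 - <<'E'
from h import *
for n in ['scene','side','wrist']:
    c=snap(n,n+'0'); o,d=ray(c,(280,210)); print(n,o.round(3),d.round(3))
print(read_state())
E
```

```text
pics
scene [ 0.903 -0.712  0.905] [-0.411  0.538 -0.736]
side [0.29  0.596 0.694] [ 0.159 -0.733 -0.662]
wrist [ 0.232 -0.556  0.385] [-0.231 -0.076 -0.97 ]
{'t': 0.15, 'q': array([-1.37041178e+00,  1.30990367e-01,  1.48903998e+00, -2.97543123e-05,
        1.52302019e+00, -8.54138890e-02]), 'dq': array([ 0.00027731, -0.00177782, -0.00340763,  0.0030997 ,  0.00011908,
        0.00015833]), 'joint_torque': array([ 2.18704612e-03, -5.60478723e+01, -4.92331874e+01,  7.69611332e-02,
        3.06485337e-02, -7.73626607e-05]), 'tool_pos': array([ 0.16906633, -0.57521593,  0.21782087]), 'orientation': array([-3.10813196e+00, -4.47200023e-01,  1.78095337e-04]), 'force': array([-0.18933512, -0.83467241,  0.87322471]), 'wrist_torque': array([0.03568077, 0.02062978, 0.00975636]), 'opening': 0.09292469085440444}
```

View pics/scene0.png

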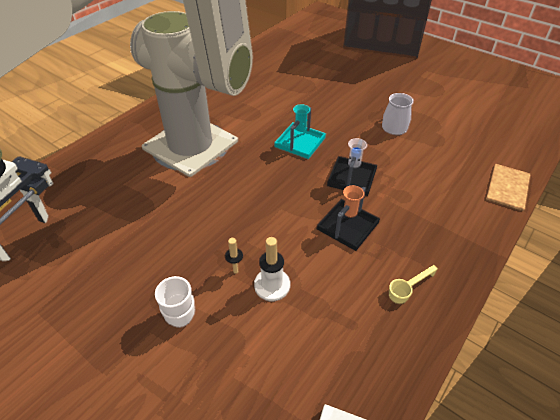

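View pics/side0.png

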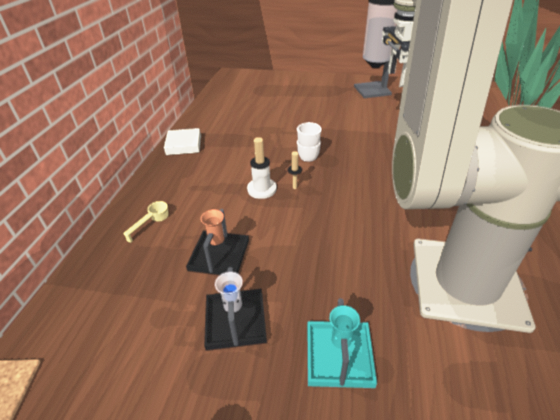

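View pics/wrist0.png

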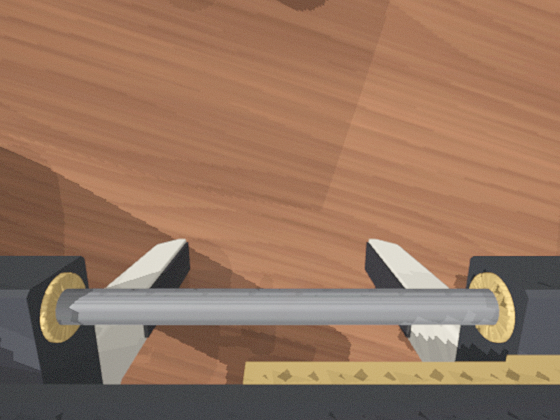

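Run:
```python
from h import *
a=load('scene0')['frame'];b=load('side0')['frame']
def cr(f,x,y,w,h,s): return cv2.resize(f[y:y+h,x:x+w],None,fx=s,fy=s,interpolation=cv2.INTER_CUBIC)
t=np.hstack([cr(a,215,225,100,75,4),cr(a,310,130,100,75,4)])
u=np.hstack([cr(b,235,130,100,75,4),cr(b,185,265,100,75,4)])
cv2.imwrite('pics/crop0.png',np.vstack([t,u])[:,:,::-1])
```

```text
(no output)
```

View pics/crop0.png

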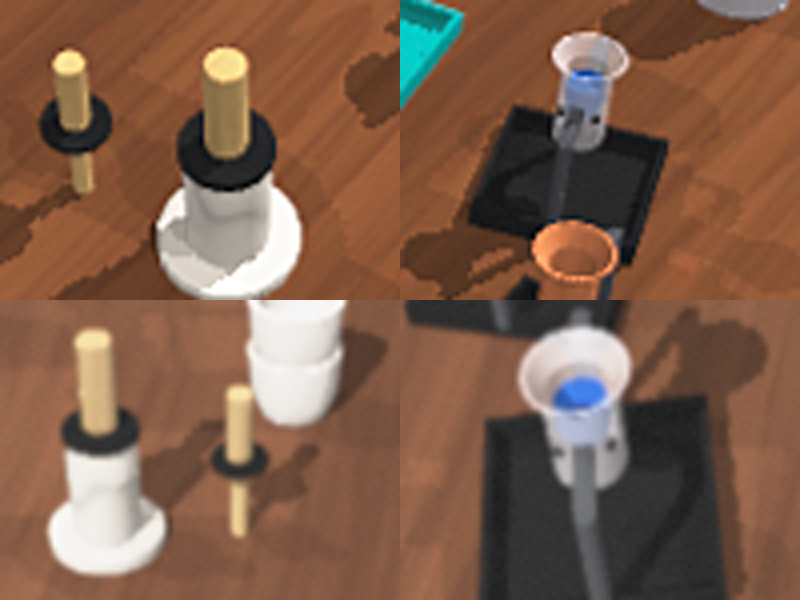

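Run:
```python
from h import *
s=load('scene0');d=load('side0')
def m(n,a,b,z):
    a=np.array(a);b=np.array(b);print(n,tri([(s,a),(d,b)]).round(4),atz(s,a,z).round(4),atz(d,b,z).round(4))
o=.4
m('rodtop',(271.5-o,241.2-o),(258.5-o,139.5-o),.168)
m('collartop',(215+226/4-o,225+148/4-o),(235+100/4-o,130+129/4-o),.098)
m('rim',(357.5-o,143.75-o),(228.75-o,283-o),.125)
m('small',(215+68/4-o,225+63/4-o),(235+238/4-o,130+90/4-o),.1)
m('cup',(173,290),(309,131),.104)
m('copper',(353,195),(213,218),.125)
m('jug',(401,100),(401,100),.105)
m('scoop',(400,290),(159,211),.03)
for uv in [(207,293),(261,290),(206,346),(267,342)]: print('tray clear side',atz(d,uv,.018).round(3))
for uv in [(340,157),(377,165),(328,181),(368,193)]: print('tray clear scene',atz(s,uv,.018).round(3))
```

```text
rodtop [ 0.529  -0.2548  0.1679] [ 0.5307 -0.2544  0.168 ] [ 0.5277 -0.2559  0.168 ]
collartop [ 0.5292 -0.2555  0.0952] [ 0.5316 -0.2568  0.098 ] [ 0.5272 -0.2523  0.098 ]
rim [0.4836 0.1818 0.1254] [0.4839 0.1825 0.125 ] [0.4832 0.1813 0.125 ]
small [ 0.4358 -0.2785  0.1215] [ 0.4241 -0.2664  0.1   ] [ 0.4404 -0.3122  0.1   ]
cup [ 0.4147 -0.4392  0.0981] [ 0.4183 -0.4412  0.104 ] [ 0.4135 -0.4289  0.104 ]
copper [0.5736 0.0103 0.1186] [0.5783 0.0054 0.125 ] [0.5683 0.0158 0.125 ]
jug [0.4101 0.1384 0.3998] [0.4714 0.4743 0.105 ] [ 0.1298 -0.6816  0.105 ]
scoop [ 0.7766 -0.0953  0.0185] [ 0.7805 -0.1018  0.03  ] [ 0.7656 -0.0841  0.03  ]
tray clear side [0.557 0.138 0.018]
tray clear side [0.444 0.111 0.018]
tray clear side [0.518 0.256 0.018]
tray clear side [0.405 0.227 0.018]
tray clear scene [0.419 0.218 0.018]
tray clear scene [0.525 0.254 0.018]
tray clear scene [0.448 0.108 0.018]
tray clear scene [0.563 0.136 0.018]
```

Emit:
move_arm([
  [0.22,-0.1,0,0,0,0,1],
  [0.44,-0.21,0,0,0,0,1],
  [0.66,-0.31,0,0,0,0,1],
  [0.88,-0.42,0,0,0,0,1],
], squeeze=40)

```text
t: 0.55
tool_pos: [0.2422, -0.5097, 0.2182]
orientation: [-3.109, -0.447, 0.0]
force: [-0.8, 0.0, 0.8]
opening: 0.0929
```

Emit:
move_arm([
  [0.22,-0.1,0,0,0,0,1],
  [0.44,-0.21,0,0,0,0,1],
  [0.66,-0.31,0,0,0,0,1],
  [0.88,-0.42,0,0,0,0,1],
])

```text
t: 0.95
tool_pos: [0.3149, -0.4446, 0.2183]
orientation: [-3.109, -0.447, 0.0]
force: [-0.5, -1.2, -0.7]
opening: 0.0934
```

Emit:
move_arm([
  [0.22,-0.1,0,0,0,0,1],
  [0.44,-0.21,0,0,0,0,1],
  [0.66,-0.31,0,0,0,0,1],
  [0.88,-0.42,0,0,0,0,1],
])

```text
t: 1.35
tool_pos: [0.3875, -0.3795, 0.2183]
orientation: [-3.109, -0.447, 0.0]
force: [0.5, -0.2, -0.2]
opening: 0.0931
```

Emit:
move_arm([
  [0.22,-0.1,0,0,0,0,1],
  [0.44,-0.21,0,0,0,0,1],
  [0.66,-0.31,0,0,0,0,1],
  [0.88,-0.42,0,0,0,0,1],
])

```text
t: 1.75
tool_pos: [0.4601, -0.3144, 0.2183]
orientation: [-3.109, -0.447, 0.001]
force: [-0.6, -0.2, -0.1]
opening: 0.0927
```

Emit:
move_arm([
  [0.21,-0.09,0,0,0,0,1],
  [0.42,-0.19,0,0,0,0,1],
  [0.63,-0.28,0,0,0,0,1],
  [0.83,-0.38,0,0,0,0,1],
  [0.83,-0.38,0,0,0,0,1],
])

```text
t: 2.25
tool_pos: [0.5297, -0.2534, 0.2181]
orientation: [-3.108, -0.451, 0.0]
force: [-0.3, -0.1, -0.1]
opening: 0.0934
```

Run:
```python
from h import *
for n in ['scene','wrist']: c=snap(n,n+'1')
print(read_state()['tool_pos'],proj(c,[[.529,-.2547,.168],[.529,-.2547,.098]]))
```

```text
[ 0.52825422 -0.25517116  0.21818117] [[278.66449225 226.18224758]
 [278.32482642 203.02049653]]
```

View pics/wrist1.png

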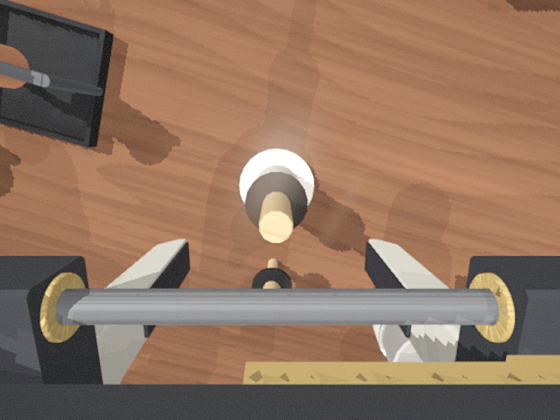

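View pics/scene1.png

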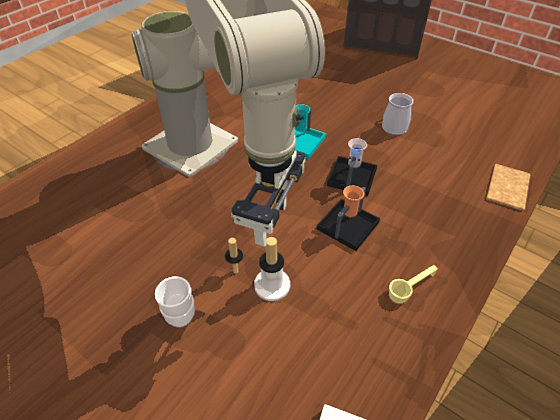

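Emit:
move_arm([
  [0,0,0.25,0,0,0,1],
  [0,0,0.5,0,0,0,1],
  [0,0,0.75,0,0,0,1],
  [0,0,1,0,0,0,1],
  [0,0,1,0,0,0,1],
])

```text
t: 2.85
tool_pos: [0.525, -0.2548, 0.1143]
orientation: [-3.105, -0.445, 0.009]
force: [-0.3, 0.1, -1.1]
opening: 0.0931
```

Emit:
move_arm([
  [0,0,0.02,0,0,0,-1],
  [0,0,0.02,0,0,0,-1],
  [0,0,0.02,0,0,0,-1],
  [0,0,0.02,0,0,0,-1],
  [0,0,0.02,0,0,0,-1],
  [0,0,0.02,0,0,0,-1],
  [0,0,0.02,0,0,0,-1],
  [0,0,0.02,0,0,0,-1],
])

```text
t: 3.65
tool_pos: [0.5284, -0.2553, 0.1166]
orientation: [-3.109, -0.448, 0.0]
force: [-0.9, -0.1, 0.2]
opening: 0.0336
```

Emit:
move_arm([
  [0,0,0,0,0,0,-1],
  [0,0,0,0,0,0,-1],
  [0,0,0,0,0,0,-1],
  [0,0,0,0,0,0,-1],
  [0,0,0,0,0,0,-1],
])

```text
t: 4.15
tool_pos: [0.5284, -0.2554, 0.1166]
orientation: [-3.11, -0.447, 0.0]
force: [0.1, -0.7, -0.3]
opening: 0.0234
```

Emit:
move_arm([
  [0,0,-0.1,0,0,0,-1],
  [0,0,-0.25,0,0,0,-1],
  [0,0,-0.4,0,0,0,-1],
  [0,0,-0.55,0,0,0,-1],
  [0,0,-0.7,0,0,0,-1],
  [0,0,-0.85,0,0,0,-1],
  [0,0,-1,0,0,0,-1],
])

```text
t: 4.85
tool_pos: [0.5286, -0.2554, 0.2183]
orientation: [3.109, 0.447, 0.001]
force: [0.6, -0.5, -0.5]
opening: 0.0237
```

Emit:
move_arm([
  [0,0,-0.2,0,0,0,-1],
  [0,0,-0.4,0,0,0,-1],
  [0,0,-0.45,0,0,0,-1],
  [0,0,-0.45,0,0,0,-1],
])

```text
t: 5.25
tool_pos: [0.529, -0.2557, 0.263]
orientation: [3.108, 0.447, 0.003]
force: [0.0, 0.2, -0.1]
opening: 0.0236
```

Run:
```python
from h import *
for n in ['scene','side']: c=snap(n,n+'2')
print(read_state())
a=load('scene2')['frame'];b=load('side2')['frame']
p=read_state()['tool_pos'];q=[p[0],p[1],p[2]-.028]
for t in ['scene2','side2']: print(proj(load(t),[q,[q[0],q[1],q[2]-.08]]))
```

```text
{'t': 5.35, 'q': array([-5.37512039e-01,  8.14797093e-02,  1.46453484e+00,  5.37727001e-06,
        1.59692705e+00,  7.47520844e-01]), 'dq': array([-0.00119743,  0.00929468,  0.01680425,  0.00143693, -0.00099583,
        0.00102841]), 'joint_torque': array([ 1.46050943e-02, -5.57064629e+01, -5.14055586e+01,  7.06276833e-02,
       -2.42345198e-02,  3.88224817e-04]), 'tool_pos': array([ 0.52811037, -0.25517404,  0.26065055]), 'orientation': array([-3.10873451e+00, -4.47229128e-01,  1.64133667e-03]), 'force': array([ 0.78718721, -0.0827107 , -1.26187516]), 'wrist_torque': array([-0.0032438 , -0.04672035, -0.00603423]), 'opening': 0.023529152942703215}
[[269.45635275 220.00720247]
 [269.99754848 244.96848656]]
[[256.23485969 117.05084128]
 [258.24830687 144.22393599]]
```

View pics/scene2.png

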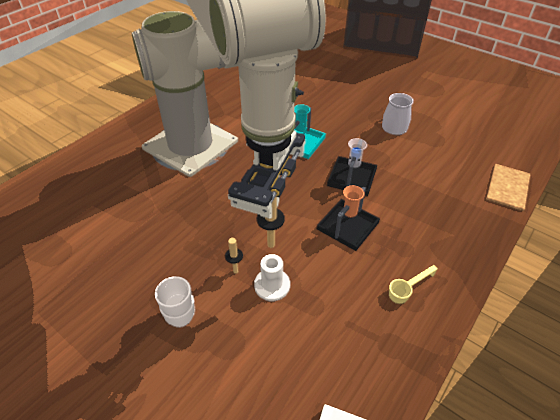

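View pics/side2.png

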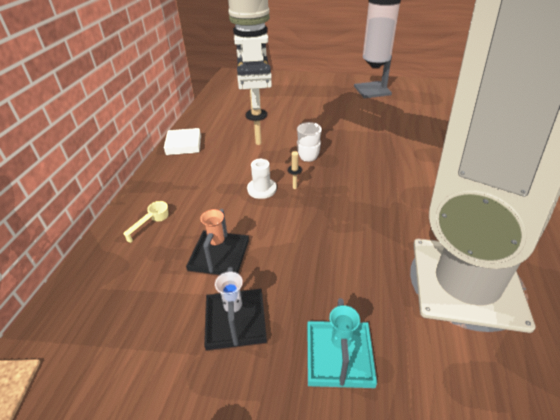

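Emit:
move_arm([
  [0.02,-0.1,0,0,0,0,-1],
  [0.05,-0.28,0,0,0,0,-1],
  [0.09,-0.47,0,0,0,0,-1],
  [0.12,-0.67,0,0,0,0,-1],
  [0.16,-0.87,0,0,0,0,-1],
])

```text
t: 5.85
tool_pos: [0.5188, -0.1649, 0.2614]
orientation: [-3.109, -0.449, 0.0]
force: [0.5, -0.2, -0.5]
opening: 0.0236
```

Emit:
move_arm([
  [0.04,-0.2,0,0,0,0,-1],
  [0.08,-0.4,0,0,0,0,-1],
  [0.12,-0.6,0,0,0,0,-1],
  [0.15,-0.8,0,0,0,0,-1],
  [0.18,-1,0,0,0,0,-1],
])

```text
t: 6.35
tool_pos: [0.5076, -0.0639, 0.2615]
orientation: [-3.109, -0.449, 0.0]
force: [0.3, 0.7, -1.1]
opening: 0.0234
```

Emit:
move_arm([
  [0.04,-0.2,0,0,0,0,-1],
  [0.08,-0.4,0,0,0,0,-1],
  [0.12,-0.6,0,0,0,0,-1],
  [0.15,-0.8,0,0,0,0,-1],
  [0.18,-1,0,0,0,0,-1],
])

```text
t: 6.85
tool_pos: [0.4964, 0.037, 0.2615]
orientation: [-3.109, -0.449, 0.0]
force: [-0.2, 0.9, -0.7]
opening: 0.0236
```

Emit:
move_arm([
  [0.04,-0.2,0,0,0,0,-1],
  [0.08,-0.4,0,0,0,0,-1],
  [0.12,-0.6,0,0,0,0,-1],
  [0.15,-0.75,0,0,0,0,-1],
  [0.17,-0.85,0,0,0,0,-1],
  [0.17,-0.85,0,0,0,0,-1],
])

```text
t: 7.45
tool_pos: [0.4889, 0.1228, 0.2616]
orientation: [-3.109, -0.451, 0.0]
force: [-1.2, -0.9, -0.6]
opening: 0.0231
```

Emit:
move_arm([
  [0.03,-0.15,0,0,0,0,-1],
  [0.06,-0.35,0,0,0,0,-1],
  [0.1,-0.52,0,0,0,0,-1],
  [0.11,-0.58,0,0,0,0,-1],
  [0.11,-0.58,0,0,0,0,-1],
  [0.11,-0.58,0,0,0,0,-1],
])

```text
t: 8.05
tool_pos: [0.484, 0.1791, 0.2616]
orientation: [3.109, 0.447, -0.0]
force: [0.1, 0.1, -0.9]
opening: 0.0237
```

Run:
```python
from h import *
for n in ['scene','side','wrist']: c=snap(n,n+'3')
p=read_state()['tool_pos'];print(p,read_state()['orientation']);q=[p[0],p[1],p[2]-.028]
for t in ['scene3','side3']: print(proj(load(t),[q,[q[0],q[1],q[2]-.08],[.4835,.182,.125]]))
a=load('scene3')['frame'];b=load('side3')['frame']
def cr(f,x,y,w,h,s): return cv2.resize(f[y:y+h,x:x+w],None,fx=s,fy=s,interpolation=cv2.INTER_CUBIC)
cv2.imwrite('pics/crop3.png',np.hstack([cr(a,310,70,80,120,5),cr(b,180,200,80,120,5)])[:,:,::-1])
```

```text
[0.48413121 0.17896612 0.26166463] [3.10952897e+00 4.45960551e-01 1.30425037e-04]
[[361.88159752 110.65330609]
 [357.84352385 135.64692295]
 [356.86499693 143.37634893]]
[[220.72698002 240.94479088]
 [226.387227   271.65414374]
 [228.06533339 282.89678711]]
```

View pics/crop3.png

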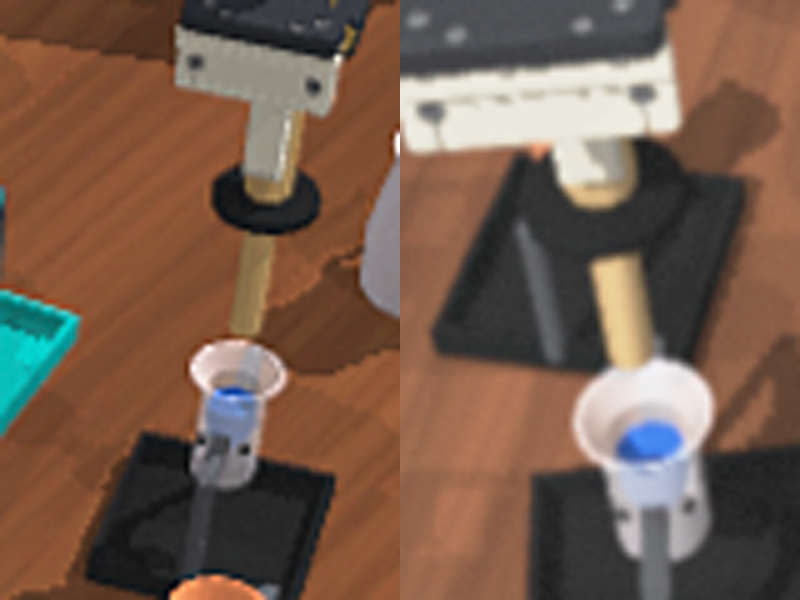

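View pics/wrist3.png

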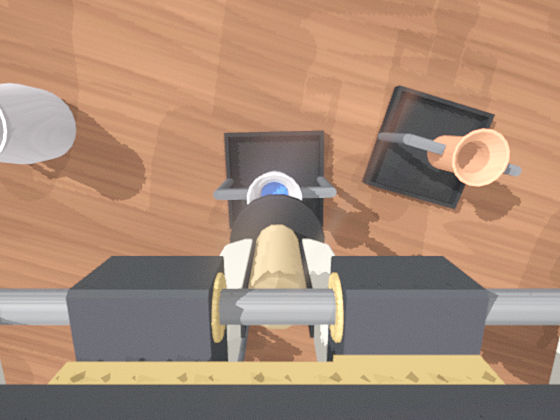

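Run:
```python
from h import *
s=load('scene3');d=load('side3')
print(tri([(s,(358.6,134.8)),(d,(225.6,272.0))]))
# rim from this crop
print(tri([(s,(310+238/5-.4,70+370/5-.4)),(d,(180+244/5-.4,200+415/5-.4))]))
# dowel axis at collar underside: sides of dowel at below collar
print(tri([(s,(310+258/5-.4,70+236/5-.4)),(d,(180+214/5-.4,200+256/5-.4))]))
```

```text
[0.48474981 0.18131259 0.15536952]
[0.48389001 0.18150861 0.12488082]
[0.48328456 0.18198308 0.21267347]
```

Emit:
move_arm([
  [0,-0.02,0,0,0,0,-1],
  [0,-0.02,0.1,0,0,0,-1],
  [0,-0.02,0.2,0,0,0,-1],
  [0,-0.02,0.3,0,0,0,-1],
  [0,-0.02,0.4,0,0,0,-1],
  [0,-0.02,0.45,0,0,0,-1],
  [0,-0.02,0.45,0,0,0,-1],
])

```text
t: 8.9
tool_pos: [0.4827, 0.1815, 0.2152]
orientation: [3.109, 0.447, -0.003]
force: [-0.1, 0.7, -0.3]
opening: 0.0233
```

Emit:
move_arm([
  [0,0,0.02,0,0,0,-1],
  [0,0,0.04,0,0,0,-1],
  [0,0,0.06,0,0,0,-1],
  [0,0,0.08,0,0,0,-1],
  [0,0,0.1,0,0,0,-1],
  [0,0,0.1,0,0,0,-1],
], squeeze=50)

```text
t: 9.5
tool_pos: [0.4838, 0.1817, 0.2072]
orientation: [-3.109, -0.447, -0.002]
force: [0.5, 0.4, 1.4]
opening: 0.0233
```

Emit:
move_arm([
  [0,0,0.03,0,0,0,-1],
  [0,0,0.06,0,0,0,-1],
  [0,0,0.09,0,0,0,-1],
  [0,0,0.12,0,0,0,-1],
  [0,0,0.15,0,0,0,-1],
])

```text
t: 10.0
tool_pos: [0.4841, 0.1818, 0.1925]
orientation: [-3.109, -0.447, -0.003]
force: [0.2, -0.1, 5.8]
opening: 0.0234
```

Emit:
move_arm([
  [0,0,0.03,0,0,0,-1],
  [0,0,0.06,0,0,0,-1],
  [0,0,0.09,0,0,0,-1],
  [0,0,0.12,0,0,0,-1],
  [0,0,0.15,0,0,0,-1],
])

```text
t: 10.5
tool_pos: [0.4831, 0.1816, 0.176]
orientation: [3.11, 0.447, -0.001]
force: [-0.3, -0.2, -0.6]
opening: 0.0235
```

```bash
cat > look.py <<'E'
from h import *
import sys
t=sys.argv[1]
for n in ['scene','side']: snap(n,n+t)
s=read_state();print(s['t'],s['tool_pos'],s['force'],s['opening'])
a=load('scene'+t)['frame'];b=load('side'+t)['frame']
def cr(f,x,y,w,h,s): return cv2.resize(f[y:y+h,x:x+w],None,fx=s,fy=s,interpolation=cv2.INTER_CUBIC)
cv2.imwrite(f'pics/crop{t}.png',np.hstack([cr(a,310,90,80,120,5),cr(b,190,230,80,120,5)])[:,:,::-1])
E
python3 look.py 4
```

```text
10.6 [0.48297872 0.18153937 0.175816  ] [ 0.49374375 -0.39813704 -0.82746756] 0.02363438618234
```

View pics/crop4.png

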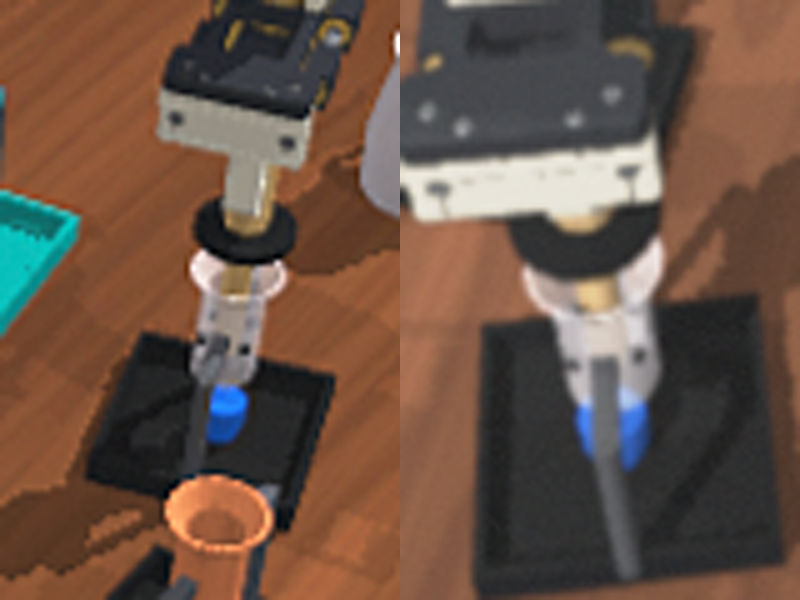

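Emit:
move_arm([
  [0,0,0.04,0,0,0,-1],
  [0,0,0.08,0,0,0,-1],
  [0,0,0.12,0,0,0,-1],
  [0,0,0.16,0,0,0,-1],
  [0,0,0.19,0,0,0,-1],
  [0,0,0.19,0,0,0,-1],
])

```text
t: 11.2
tool_pos: [0.483, 0.1815, 0.1569]
orientation: [3.109, 0.447, -0.002]
force: [-0.2, 0.1, -0.9]
opening: 0.0234
```

Emit:
move_arm([
  [0,0,0.01,0,0,0,-1],
  [0,0,0.02,0,0,0,-1],
  [0,0,0.02,0,0,0,-1],
])

```text
t: 11.5
tool_pos: [0.4834, 0.1817, 0.1556]
orientation: [-3.11, -0.447, -0.0]
force: [-0.1, 0.7, -1.2]
opening: 0.0234
```

Emit:
move_arm([
  [0,0,0.01,0,0,0,-1],
  [0,0,0.02,0,0,0,-1],
  [0,0,0.02,0,0,0,-1],
])

```text
t: 11.8
tool_pos: [0.4833, 0.1816, 0.1535]
orientation: [3.11, 0.447, -0.0]
force: [-0.6, -0.6, -0.6]
opening: 0.0234
```

Emit:
move_arm([
  [0,0,0.01,0,0,0,-1],
  [0,0,0.01,0,0,0,-1],
])

```text
t: 12.0
tool_pos: [0.4833, 0.1816, 0.1525]
orientation: [3.11, 0.447, -0.0]
force: [0.1, -0.2, -0.4]
opening: 0.0232
```

```bash
python3 look.py 5
```

```text
12.1 [0.48338478 0.18163136 0.15260423] [0.35711329 0.50405117 0.76536855] 0.023328920896975885
```

View pics/crop5.png

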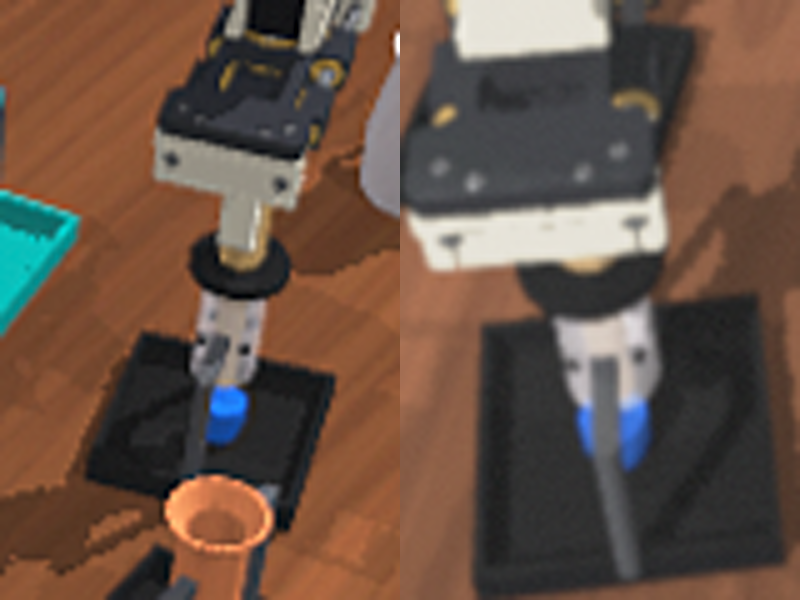

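Emit:
move_arm([
  [0,0,0.01,0,0,0,-1],
  [0,0,0.01,0,0,0,-1],
])

```text
t: 12.3
tool_pos: [0.4834, 0.1816, 0.1516]
orientation: [3.11, 0.447, -0.0]
force: [0.2, -0.4, -1.7]
opening: 0.0234
```

Emit:
move_arm([
  [0,0,0.01,0,0,0,-1],
  [0,0,0.01,0,0,0,-1],
])

```text
t: 12.5
tool_pos: [0.4835, 0.1817, 0.1515]
orientation: [-3.11, -0.447, -0.001]
force: [-2.9, -0.2, 5.3]
opening: 0.0232
```

Emit:
move_arm([
  [0,0,0,0,0,0,0.4],
  [0,0,0,0,0,0,0.4],
  [0,0,0,0,0,0,0.4],
  [0,0,0,0,0,0,0.4],
  [0,0,0,0,0,0,0.4],
  [0,0,0,0,0,0,0.4],
  [0,0,0,0,0,0,0.4],
])

```text
t: 13.2
tool_pos: [0.4834, 0.1816, 0.1506]
orientation: [3.11, 0.447, -0.0]
force: [0.2, 0.3, -0.4]
opening: 0.0651
```

```bash
python3 look.py 6; python3 -c "
from h import *
snap('wrist','wrist6')"
```

```text
13.3 [0.48342121 0.18163878 0.15062294] [ 0.42079106 -0.04793952 -0.91137819] 0.06509480019450976
```

View pics/crop6.png

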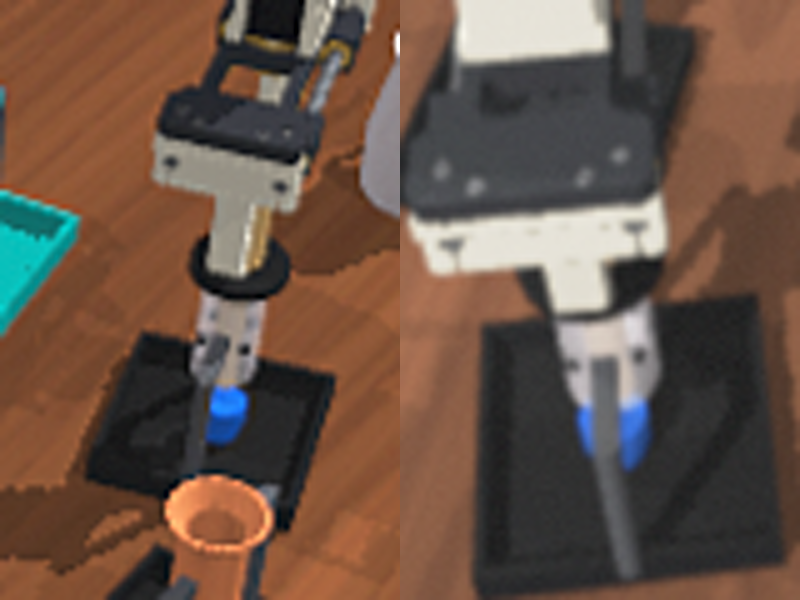

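View pics/wrist6.png

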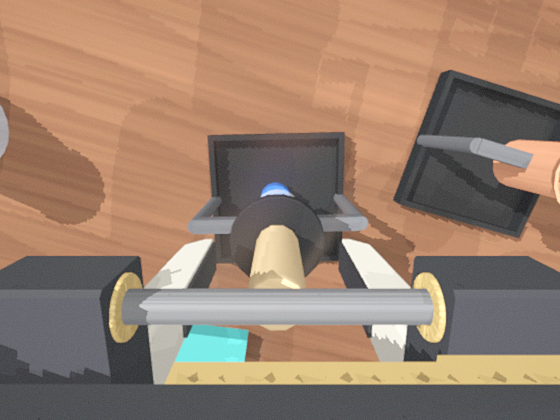

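Emit:
move_arm([
  [0,0,-0.1,0,0,0,0.4],
  [0,0,-0.3,0,0,0,0.4],
  [0,0,-0.5,0,0,0,0.4],
  [0,0,-0.7,0,0,0,0.4],
  [0,0,-0.9,0,0,0,0.4],
  [0,0,-1,0,0,0,0.4],
])

```text
t: 13.95
tool_pos: [0.4843, 0.1819, 0.2536]
orientation: [-3.109, -0.447, -0.006]
force: [0.5, -0.3, 0.3]
opening: 0.0651
```

Emit:
move_arm([
  [-0.2,0.2,-0.2,0,0,0,0.4],
  [-0.4,0.4,-0.4,0,0,0,0.4],
  [-0.6,0.6,-0.4,0,0,0,0.4],
  [-0.6,0.6,-0.4,0,0,0,0.4],
])

```text
t: 14.35
tool_pos: [0.4423, 0.1053, 0.2919]
orientation: [3.109, 0.444, 0.003]
force: [0.5, -0.0, 1.1]
opening: 0.0651
```

```bash
python3 look.py 7
python3 - <<'E'
from h import *
for t in ['scene7','side7']: print(proj(load(t),[[.4835,.182,.125],[.4835,.182,.133],[.4835,.182,.203]]))
E
```

```text
14.45 [0.44281599 0.1070349  0.29082597] [-0.3201324  -0.5922832  -0.78706896] 0.06475504636747237
[[356.86499693 143.37634893]
 [357.23930214 141.06756056]
 [360.67323137 119.88640804]]
[[228.06533339 282.89678711]
 [227.56301744 280.18743724]
 [222.82605033 254.637579  ]]
```

View pics/crop7.png

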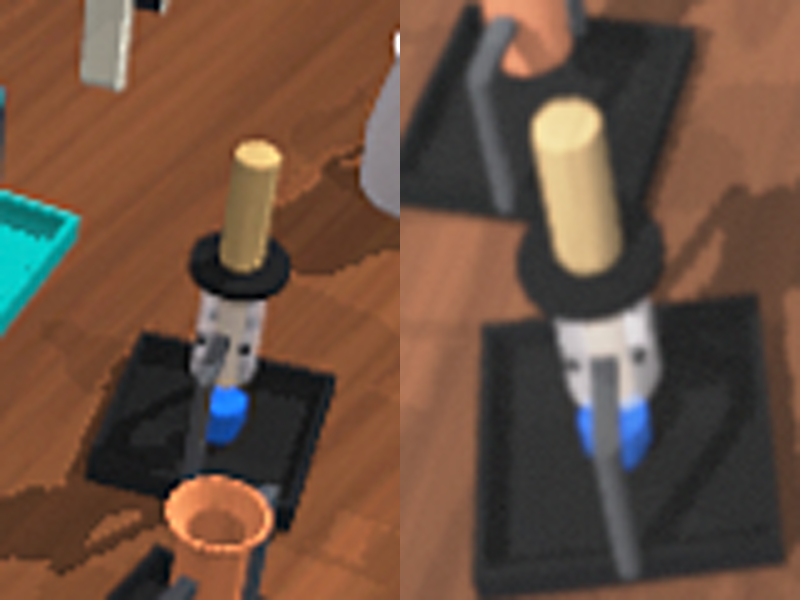

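View pics/scene7.png

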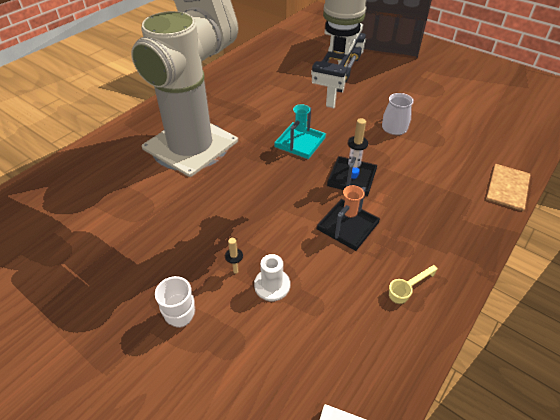

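```bash
python3 -c "
from h import *
a=load('scene7');b=load('side7')
print(tri([(a,(310+258/5-.4,90+153/5-.4)),(b,(190+168/5-.4,230+118/5-.4))]))
print(close_job())"
```

```text
[0.48465877 0.17999502 0.20388624]
the job is handed in; nothing more can be done
None
```

The stopper is out of the clear tube and in the tray. The rod stands in that tube with its collar on the rim, let go. I handed the job in at about 14.5 s of the 42 s allowed.

**What I did:**
- I gripped the larger rod by its handle and lifted it out of the marble holder. I then carried it clear above the other things and pushed it down the clear tube.
- The highest push force I read was about 6 N. The reading then fell to zero and the pictures showed the stopper upright in the tray.
- I lowered the collar until the force read about 5 N, opened the gripper and backed off.

**Last checks:**
- The handle top measured (0.485, 0.180, 0.204), against an expected (0.4835, 0.182, 0.203) for a rod seated upright. That is within the 2 mm calibration error.
- The gripper was clear of everything, and the cups and the other things looked unmoved in the last scene picture.
- None of these checks failed or disagreed. I took no picture after handing in.

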